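# Hook a sprung clip-on probe onto a terminal post

## Task

Lift the clip-on voltage probe out of its charging dock, lay it flat on the clear bench and let go. Then take it again by its finger tab and thumb plate, squeeze the plunger home so that the hook comes out, bring the hook round the post of the terminal with the square foot until you feel its shank touch the post, gently, and only then let go so that the spring clamps the probe on that post, lying about level. Do not disturb the beaker, the timer or the dropper bottle.

Things in the scene. Friction and masses are not known exactly. Their poses are not given: they have to be found in the camera images.
- probe_grip (a point): Clip-on wireless probe, loose, about 0.1 kg, at first flat in the grey dock. White housing 24 mm wide, 30 mm tall, front end 27 mm ahead of this point. Point: on the long axis, 22 mm above the underside, mid-housing, free on both sides: grip it here across 24 mm. Axes: x towards nose and hook, y left, z up. End face of the 15 mm wide nose is at x +57 mm; nose underside is 14 mm above the probe's.
- finger_tab (a point): Front face of the probe's upright white finger tab, 48 mm above the underside, at x -23 mm from probe_grip. Tab 5 mm thick, 28 mm wide, top 62 mm above the underside. The parts ahead of and behind it are up to 30 mm tall, so tab and thumb plate stand free above 30 mm and can be taken lengthwise from above, one finger before the tab, one behind the plate.
- thumb_plate (a point): Rear face of the black upright thumb plate on the sprung plunger, 48 mm above the underside, 52 mm behind the finger_tab point when released, 37 mm when home. 5 mm thick, 28 mm wide, top 62 mm above the underside. Pushing it along the probe's +x towards the tab extends the hook.
- plunger (a joint): How far the plunger is pressed, m: 0 released, 0.015 home; the spring pushes back with 4.5 N at 0, 9 N at home. Nose-to-hook gap: 2 mm released, 17 mm home (14 mm past the barb). With a post caught and let go it stays at about 0.005.
- probe_jaw (a point): Where a caught post's axis lies: on the probe's axis 60.5 mm ahead of probe_grip, 3.5 mm ahead of the nose face. The steel hook (4 mm wire, fixed to the plunger) has its shank's middle 7 mm right (-y) of the axis, turns left across the front of the nose and ends 8 mm left of the axis in a barb turned back. It is open to the left (+y): a post enters from there; it touches the shank when its axis is 1.5 mm right of this point.
- dock: Grey charging dock, fixed, 194 x 46 mm, floor 6 mm thick. Origin on the bench straight below the docked probe, 25 mm behind probe_grip; same axes. A tower 76 mm tall stands 5 mm behind the thumb plate, so no finger fits behind the plate while docked. Lips beside the tabs 19 mm tall, end wall before the hook 26 mm. The probe lifts straight out.
- square_terminal_post (a point): The post to be caught: upright brass post, 7 mm in diameter, on a white SQUARE foot 40 x 40 x 8 mm, fixed to the bench. A 14 mm collar ends 10 mm above the bench; the bare post runs from there to 40 mm, then an 11 mm wide head up to 44 mm. This point is on the post's axis 25 mm above the bench.
- round_terminal_post (a point): Same post on a white ROUND foot of 40 mm diameter; not to be used. Point on the post's axis 25 mm above the bench. The two terminals may stand in either place. The bench between the dock and the terminals is clear and is at z = 0.
- beaker_1: Small beaker 54 mm across, 70 mm tall, loose bystander; origin at the centre of its underside.
- lab_timer: White bench timer 64 x 68 x 23 mm, loose bystander; origin at the centre of its underside.
- dropper_bottle: Brown dropper bottle with black cap, 42 mm across, 101 mm tall, loose bystander; origin at the centre of its underside.
Not all that is in view belongs to the job. Leave any purple look-alike of the part that bears probe_grip alone.

How it is judged:
By the outcome, as a careful person would: the job done as asked, in the order asked, and still so for the second after the job is handed in, with the robot touching nothing.
It also fails if it takes over 53 s, if anything falls off the work surface, if the arm or the gripper's body presses on something with over 40 N, if the wrist force passes 120 N, or if a joint passes its speed limit or range.

## Robot

A 6-joint arm with a two-finger parallel gripper is mounted at the origin on a cart in front of the work surface, level with it; the furniture and walls round the work are solid. World frame = base frame: x ahead of the robot, y to its left, z up, the work surface at z = 0. Lengths are in m, angles in rad, forces in N, time in s.
With the tool pointing down it reaches from about 0.325 to 0.9 m from the base axis. Payload 6.1 kg.
Tool frame: the origin (TCP) lies midway between the tips of the shut fingers; the grasp point (between the pads) lies 19 mm behind it; x points along the fingers, z is the direction in which the jaws open and shut, and the axes are right-handed (so a half turn about x gives the same grasp; the last joint's range is limited). The gripper opens to 85 mm and grips with 20 to 120 N. Pads are 22 mm wide; open, the fingers measure 114 mm over their backs; the gripper's body (76 mm by 85 mm) begins 54 mm behind the grasp point. The pads swing forward as they close: fully open they stand 13 mm farther back than shut.
Start: joints at [0.989, 0.22, 1.526, -0, 1.395, -0.126], TCP at [0.275, 0.561, 0.231] pointing down, gripper open.
Joint ranges: [-2.98, 2.98], [-0.91, 2.08], [0.09, 2.57], [-1.24, 4.39], [0.2, 2.65], [-2.68, 2.68]. Speed limits (rad/s): [2.57, 2.57, 3.01, 3.14, 3.14, 3.14].

## Interface

Orientations are given as a rotation vector (axis times angle).
In Python, from cell import ctrl, cams, recognise, masks_of gives the robot as it stands.
- The arm moves only by the tool play_rows, never from a script. Its argument "series" is a list of rows, each an object with "grip": the closure, from -1 (fully open) to 1 (shut), so that 0 is half open; "translation": the shift along the world's x, y, z in mm, a list of three; "rot": the turn, a rotation vector about the world's x, y, z in degrees, a list of three. A call has 1 to 8 rows; each row shifts and turns the commanded pose from where the row before left it; what a row does not reach is not made up. A row lasts 1/8 s, in which the tool goes at most 62.5 mm and 10.7 degrees, less where a joint would pass 70% of its speed; a pose out of reach is approached as far as the arm can. A call is refused whole if a number of a shift passes 62.5 or a number of a turn 10.7, either way. A call with a gripper value outside its range is refused whole. The fingers move at their own pace and stop on an object; "grip_force" is the grip in N (left out, the last holds). Time passes only in rows, so rows that do not move let the fingers close. It gives the time, the measured TCP pose, the force and the opening at its end, in the units of the state.
- ctrl.state(): the state, without advancing time (a new reading comes with each control period).
- cams.snapshot(name): name is "side" or "top" or "wrist"; returns the picture (480x640x3 uint8, red, green, blue); there is no depth.
- cams.camera_params(name): a dict with "fov_y" (degrees; the focal length in pixels is half the picture's height over the tangent of half this angle, whatever the lens; pixels are square), "cx", "cy" (the principal point, pixels), "R" (3x3) and "t" (3): a world point X has camera coordinates R X + t; the wrist camera has in their place "tool_from_camera" (4x4, takes a point from camera to tool coordinates, whose origin is the TCP and whose axes are the tool frame's). Camera axes: x right, y down, z forward; pixel columns grow to the right and rows downward; lengths in m; the calibration is good to about 2 mm. A picture is of the moment at which its call begins: read the wrist's pose just before it. camera_params takes no time and is no camera call.
- ctrl.finish_job(): hands the job in, once; it reports no verdict.
Trained networks look in the newest picture that a camera, given by its name, has taken for a name from the list of things; names that differ only in an ending like _2 or _b are one class to them, and where a whole thing is asked for, a point or a joint stands for the part that bears it (a point fixed in the world has none). Each returns a list of dicts, best first, with "p" (0 to 1); they miss things now and then, are a little off and sometimes report something else, mostly with a low value. They report only what shows in the picture. A call takes as long as a camera call. They do not tell look-alikes from the thing itself.
- recognise(label, camera): "rect" ([left, top, right, bottom] in pixels, round what is visible of it).
- masks_of(label, camera): "pixels" (480x640 bool, what is visible of it) and "rect" ([left, top, right, bottom] in pixels, round what is visible of it).
The state is a dict: "t": time; "q": joint angles; "qd": joint speeds; "joint_efforts": joint torques, N m; "tcp_pos": TCP position; "tcp_rot": TCP orientation; "ft_force": force on the tool from outside, world axes, zero at the start; "moment": the same for the moment, N m; "gripper_width": finger opening in m.
Only numpy, scipy, OpenCV 4.12 (cv2) and the standard library are available. Lean on these libraries where they do the work, as an engineer would, in place of code of your own. Each camera call takes 0.05 s, during which the arm holds its last target.

## Working session

There is one attempt and no reset: what is moved stays moved. The work goes in short steps, Python scripts to look and compute and a tool call to move; the robot and the scene stay as the last step left them, time stands still between calls to the robot, and variables do not carry over. Pictures are saved under pics/ and viewed, and the job is handed in when it is done.

Besides the shell and the picture viewer there is one more tool, called after "Call:" by a JSON object that holds its "method" and its "body". play_rows: Moves the arm, as the interface text tells. Its arguments: {"type":"object","properties":{"series":{"type":"array"},"grip_force":{"type":"number"}},"required":["series"]}

```bash
ls; mkdir -p pics; python3 - <<'E'
from cell import ctrl,cams
import cv2
s=ctrl.state(); print(s)
for n in ("side","top","wrist"):
    cv2.imwrite(f"pics/{n}0.png",cams.snapshot(n)[:,:,::-1]); print(n,cams.camera_params(n))
E
```

```text
pics
{'t': 0.0, 'q': array([ 9.88896133e-01,  2.21215898e-01,  1.52761712e+00, -2.17445861e-05,
        1.39469464e+00, -1.26105075e-01]), 'qd': array([-0.00080925, -0.00045446, -0.00074204,  0.0007935 , -0.00032775,
        0.0012585 ]), 'joint_efforts': array([ 2.50420067e-05, -4.96902180e+01, -3.89390373e+01, -1.53186675e-04,
        1.11709780e-02, -1.65510716e-05]), 'tcp_pos': array([0.27478744, 0.56067826, 0.2302024 ]), 'tcp_rot': array([-0.86815759,  1.39279212,  0.86679908]), 'ft_force': array([ 0.34534981, -0.30951262,  0.2644418 ]), 'moment': array([-0.0187518 ,  0.06647497,  0.01608169]), 'gripper_width': 0.08558141072605381}
side {'fov_y': 44.98483049067829, 'cx': 326.36446289908736, 'cy': 243.87826474960758, 'R': array([[ 0.95253037, -0.30424306, -0.01104804],
       [-0.17120621, -0.50530259, -0.84578823],
       [ 0.2517426 ,  0.80753047, -0.53340436]]), 't': array([-0.57525999,  0.15515739,  1.20505763])}
top {'fov_y': 48.95845990473044, 'cx': 324.8364131079499, 'cy': 238.79860196588442, 'R': array([[ 2.21154472e-04, -9.99875414e-01, -1.57831455e-02],
       [-9.95742870e-01,  1.23461369e-03, -9.21662201e-02],
       [ 9.21742236e-02,  1.57363376e-02, -9.95618542e-01]]), 't': array([-0.01696401,  0.57042003,  1.13642953])}
wrist {'fov_y': 69.84824698005754, 'cx': 321.1725257218175, 'cy': 240.82719349663634, 'tool_from_camera': array([[-6.43861862e-04, -3.18600512e-01,  9.47888864e-01,
        -1.42518894e-01],
       [ 1.14901693e-04, -9.47889078e-01, -3.18600506e-01,
         8.09386861e-02],
       [ 9.99999786e-01, -9.62206798e-05,  6.46917365e-04,
         4.16529198e-04],
       [ 0.00000000e+00,  0.00000000e+00,  0.00000000e+00,
         1.00000000e+00]])}
```

View pics/top0.png

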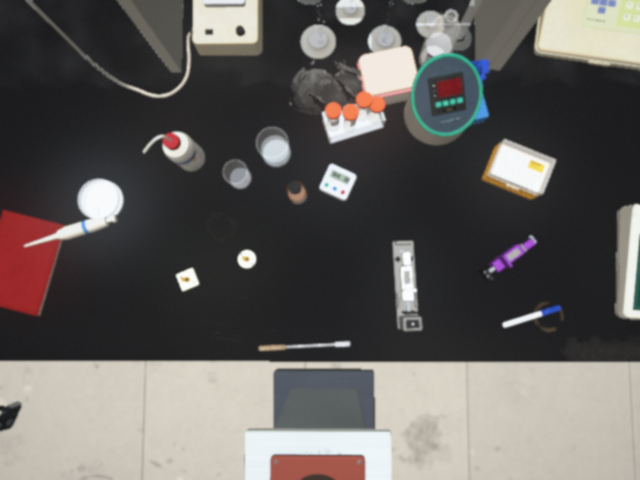

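View pics/side0.png

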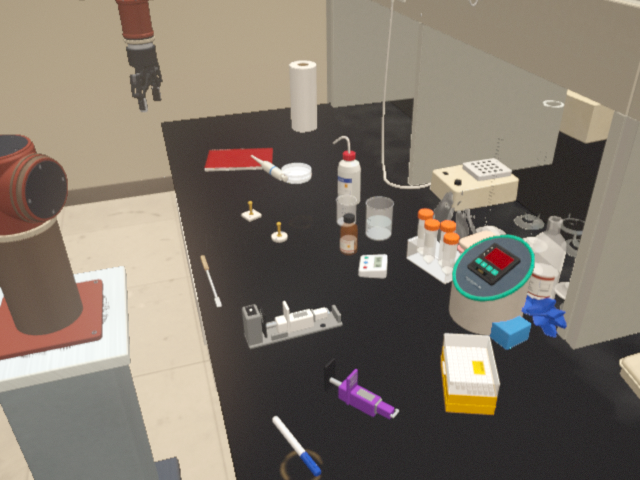

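View pics/wrist0.png

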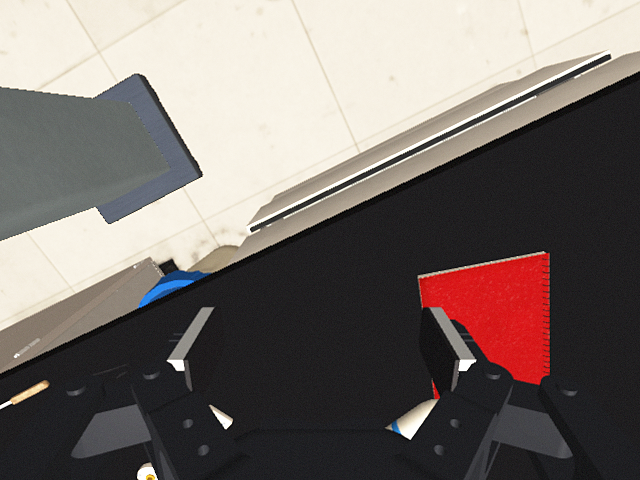

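```bash
cat > h.py <<'E'
import numpy as np,cv2
from scipy.spatial.transform import Rotation as Ro
from cell import ctrl,cams,recognise,masks_of
def K(p): 
    f=240/np.tan(np.radians(p["fov_y"])/2); return f,p["cx"],p["cy"]
def cam(n,s=None):
    p=cams.camera_params(n)
    if "R" in p: return K(p),np.array(p["R"]),np.array(p["t"])
    s=s or ctrl.state(); T=np.eye(4);T[:3,:3]=Ro.from_rotvec(s["tcp_rot"]).as_matrix();T[:3,3]=s["tcp_pos"]
    M=np.linalg.inv(T@np.array(p["tool_from_camera"])); return K(p),M[:3,:3],M[:3,3]
def proj(c,X):
    (f,cx,cy),R,t=c; x=R@np.asarray(X,float)+t; return np.array([f*x[0]/x[2]+cx,f*x[1]/x[2]+cy])
def onz(c,uv,z):
    (f,cx,cy),R,t=c; d=R.T@np.array([(uv[0]-cx)/f,(uv[1]-cy)/f,1]); o=-R.T@t; return o+d*(z-o[2])/d[2]
def save(im,name,box=None,k=1):
    if box: im=im[box[1]:box[3],box[0]:box[2]]
    cv2.imwrite("pics/"+name,cv2.resize(im[:,:,::-1],None,fx=k,fy=k,interpolation=cv2.INTER_CUBIC))
E
python3 - <<'E'
from h import *
t=cams.snapshot("top")
for l in ("probe_grip","dock","square_terminal_post","round_terminal_post","beaker_1","lab_timer","dropper_bottle"):
    for r in recognise(l,"top")[:3]:
        b=r["rect"]; c=cam("top"); print(l,round(r["p"],2),np.round(b,1),onz(c,((b[0]+b[2])/2,(b[1]+b[3])/2),0).round(3))
save(t,"t_dock.png",(360,225,460,345),5)
save(t,"t_post.png",(160,230,280,310),6)
s=cams.snapshot("side"); save(s,"s_dock.png",(230,290,360,350),6); save(s,"s_post.png",(230,190,310,250),8)
E
```

```text
probe_grip 0.84 [398.8 249.2 418.9 313.6] [ 0.477 -0.204  0.   ]
probe_grip 0.57 [480.1 238.5 531.5 276.5] [ 0.53  -0.422  0.   ]
dock 0.88 [394.2 238.9 419.8 333.6] [ 0.466 -0.2    0.   ]
square_terminal_post 0.6 [176.4 270.2 198.7 290.6] [0.479 0.292 0.   ]
round_terminal_post 0.64 [237.2 250.4 256.9 269.1] [0.526 0.158 0.   ]
beaker_1 0.82 [219.9 157.8 250.9 188.7] [0.724 0.188 0.   ]
beaker_1 0.43 [398.5 247.3 417.3 313.1] [ 0.48  -0.202  0.   ]
lab_timer 0.72 [319.  161.6 359.1 201.7] [ 0.704 -0.049  0.   ]
dropper_bottle 0.87 [287.2 183.7 306.4 204.4] [0.675 0.047 0.   ]
```

View pics/t_dock.png

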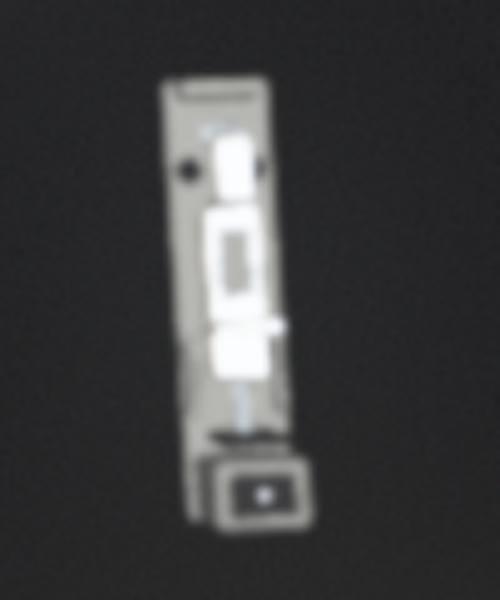

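View pics/s_dock.png

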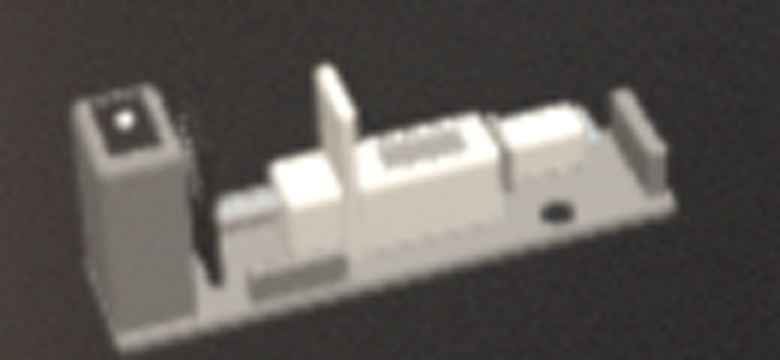

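View pics/t_post.png

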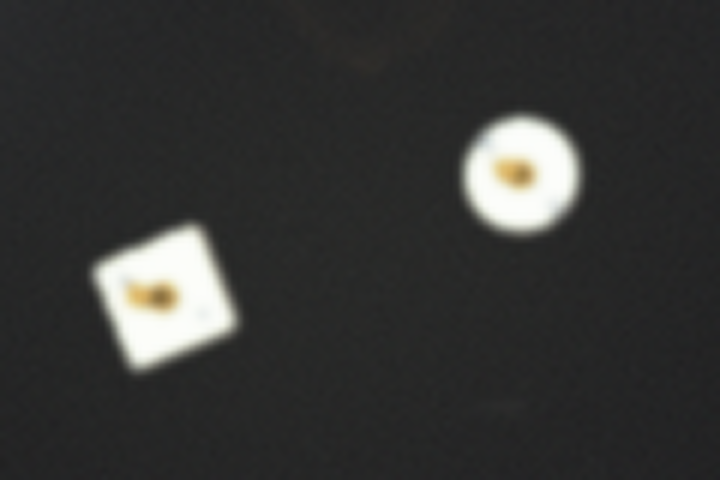

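View pics/s_post.png

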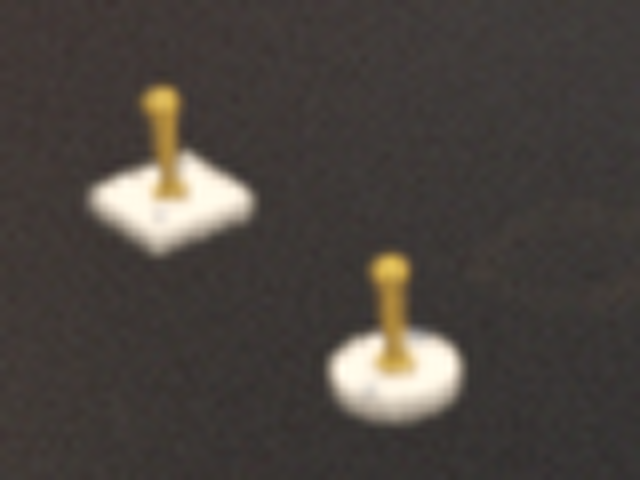

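```bash
python3 - <<'E'
from h import *
s=ctrl.state(); print(Ro.from_rotvec(s["tcp_rot"]).as_matrix().round(3))
c=cam("top"); 
P=lambda u,v,k,x0,y0:(x0+(u+.5)/k-.5,y0+(v+.5)/k-.5)
d=lambda u,v:P(u,v,5,360,225)
for n,uv,z in [("dockFL",(162,80),.026),("dockNL",(190,522),0.0),("dockNL6",(190,522),.006),("house",(236,265),.036),("houseFL",(205,207),.036),("houseFR",(264,209),.036),("houseNL",(213,322),.036),("houseNR",(270,322),.036),("noseF",(235,135),.036)]:
    print(n,onz(c,d(*uv),z).round(4))
cs=cam("side")
p=lambda u,v:P(u,v,6,160,230)
print("sqfoot",onz(c,p(165,297),.008), "corner", [onz(c,p(*q),.008).round(4) for q in [(195,222),(240,325),(135,372),(92,268)]])
print("sqhead top",onz(c,p(136,293),.042)); print("side",onz(cs,P(161,100,8,230,190),.042))
print("rdfoot",onz(c,p(521,175),.008));print("side",onz(cs,P(390,270,8,230,190),.042))
E
```

```text
[[ 0.    -0.898  0.44 ]
 [ 0.     0.44   0.898]
 [-1.     0.     0.   ]]
dockFL [ 0.5663 -0.1651  0.026 ]
dockNL [ 0.3719 -0.1781  0.    ]
dockNL6 [ 0.3724 -0.1774  0.006 ]
house [ 0.4849 -0.195   0.036 ]
houseFL [ 0.51  -0.182  0.036]
houseFR [ 0.5091 -0.2075  0.036 ]
houseNL [ 0.4603 -0.1848  0.036 ]
houseNR [ 0.4603 -0.2094  0.036 ]
noseF [ 0.5413 -0.1954  0.036 ]
sqfoot [0.48210935 0.29075406 0.008     ] corner [array([0.51  , 0.2802, 0.008 ]), array([0.4717, 0.2625, 0.008 ]), array([0.4543, 0.3013, 0.008 ]), array([0.4929, 0.3183, 0.008 ])]
sqhead top [0.48300664 0.29188485 0.042     ]
side [0.48393285 0.29278983 0.042     ]
rdfoot [0.52747864 0.15852627 0.008     ]
side [0.52944094 0.15877756 0.042     ]
```

Call:
{"method": "play_rows", "body": {"series": [{"grip":-1,"translation":[16,-58,0],"rot":[0,0,2.3]},{"grip":-1,"translation":[16,-58,0],"rot":[0,0,2.3]},{"grip":-1,"translation":[16,-58,0],"rot":[0,0,2.3]},{"grip":-1,"translation":[16,-58,0],"rot":[0,0,2.3]},{"grip":-1,"translation":[16,-58,0],"rot":[0,0,2.3]},{"grip":-1,"translation":[16,-58,0],"rot":[0,0,2.3]},{"grip":-1,"translation":[16,-58,-10],"rot":[0,0,2.3]},{"grip":-1,"translation":[16,-58,-10],"rot":[0,0,2.3]}], "grip_force": 30}}

```text
t: 1.6
tcp_pos: [0.4036, 0.0954, 0.2117]
tcp_rot: [-1.111, 1.267, 1.109]
ft_force: [1.0, 0.6, -0.6]
gripper_width: 0.0854
```

Call:
{"method": "play_rows", "body": {"series": [{"grip":-1,"translation":[16,-58,-10],"rot":[0,0,2.3]},{"grip":-1,"translation":[16,-58,-10],"rot":[0,0,2.3]},{"grip":-1,"translation":[16,-58,-10],"rot":[0,0,2.3]},{"grip":-1,"translation":[16,-58,-10],"rot":[0,0,2.3]},{"grip":-1,"translation":[16,-58,-10],"rot":[0,0,2.0]},{"grip":-1,"translation":[0,0,0],"rot":[0,0,0]},{"grip":-1,"translation":[0,0,0],"rot":[0,0,0]}]}}

```text
t: 2.48
tcp_pos: [0.4828, -0.1926, 0.1611]
tcp_rot: [-1.252, 1.18, 1.254]
ft_force: [0.7, -0.0, 0.1]
gripper_width: 0.0854
```

```bash
python3 - <<'E'
from h import *
s=ctrl.state(); print(s["t"],s["tcp_pos"],s["q"].round(3),np.abs(s["qd"]).max());w=cams.snapshot("wrist");save(w,"w1.png")
c=cam("wrist",s)
def mk(yaw,g):
    ca,sa=np.cos(yaw),np.sin(yaw); return lambda x,y,z:np.array([g[0]+ca*x-sa*y,g[1]+sa*x+ca*y,z])
f=mk(np.radians(3.6),(.4826,-.1965))
for n,p in dict(front=(27,0,36),fl=(27,12,36),fr=(27,-12,36),tabL=(-23,14,68),tabR=(-23,-14,68),nose=(57,0,36)).items(): print(n,proj(c,f(p[0]/1e3,p[1]/1e3,p[2]/1e3)).round(1))
E
```

```text
2.475 [ 0.48278841 -0.19260076  0.16105031] [-0.532  0.032  1.87   0.     1.241 -2.162] 0.028128549209640013
front [316.5 260.6]
fl [330.8 260.6]
fr [302.2 260.7]
tabL [335.4 211.4]
tabR [295.5 211.6]
nose [316.7 292.9]
```

View pics/w1.png

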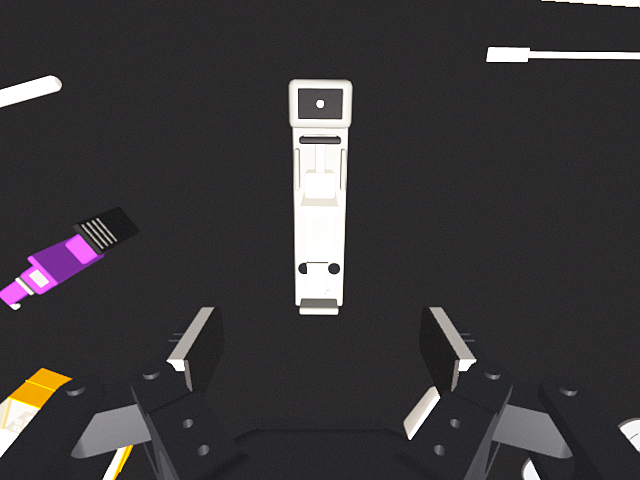

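```bash
python3 - <<'E'
from h import *
im=cv2.imread("pics/w1.png")[:,:,::-1]; im=cv2.convertScaleAbs(im,alpha=.9); save(im,"w1c.png",(270,70,370,325),1); 
g=np.clip(((im.astype(float)/255)**2.5)*255*1.3,0,255).astype(np.uint8); save(g,"w1d.png",(270,130,370,320),3)
E
```

```text
(no output)
```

View pics/w1d.png

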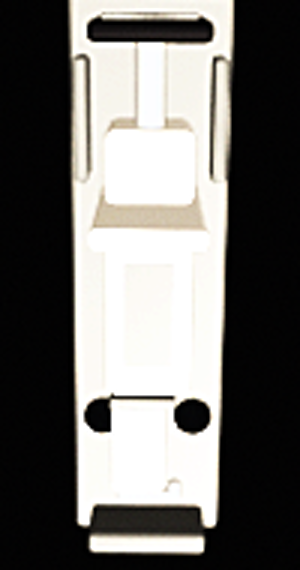

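```bash
python3 - <<'E'
from h import *
im=cv2.imread("pics/w1.png")[:,:,::-1]
g=im.astype(float).mean(2); print(g[255,295:345].astype(int)); print(g[240,295:345].astype(int)); print(g[285,295:345].astype(int)); print(g[208,290:350].astype(int))
lo,hi=170,255
e=np.clip((im.astype(float)-lo)/(hi-lo)*255,0,255).astype(np.uint8); save(e,"w1e.png",(280,195,360,320),4)
E
```

```text
[233 254 255 253 253 253 252 253 253 250 254 255 255 255 255 255 255 255
 255 255 255 255 255 255 255 255 255 255 255 255 255 255 255 255 255 255
 255 255 254 253 253 253 253 253 254 254 255 255 229  42]
[250 255 253 252 252 252 252 252 252 250 254 255 255 255 255 255 253 253
 253 253 253 253 253 253 253 253 253 253 253 253 253 253 255 255 255 255
 255 255 255 251 253 253 253 253 253 253 254 255 251 175]
[152 255 255 254 253 253 253 253 253 253 253 252 254 255 255 255 255 255
 255 255 255 255 255 255 255 255 255 255 255 255 252 254 254 254 254 254
 254 254 254 254 254 254 254 254 254 255 255 242  46  33]
[ 41  42  30  62 178 254 255 251 251 254 255 255 255 255 255 255 255 255
 255 255 255 255 255 255 255 255 255 255 255 255 255 255 255 255 255 255
 255 255 255 255 255 255 255 255 255 255 255 255 255 254 252 252 254 255
 248 182  20  40  41  43]
```

View pics/w1e.png

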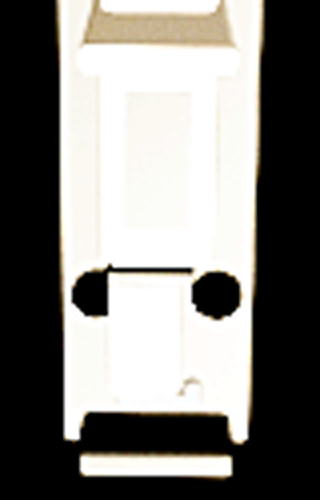

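```bash
python3 - <<'E'
from h import *
from scipy.optimize import least_squares
s=ctrl.state(); c=cam("wrist",s)
print(np.degrees(np.arctan2(*Ro.from_rotvec(s["tcp_rot"]).as_matrix()[[1,0],2])))
# row-based: find model center-line point at given row, z
def f(p,x,y,z):
    ca,sa=np.cos(p[2]),np.sin(p[2]); return proj(c,[p[0]+ca*x-sa*y,p[1]+sa*x+ca*y,z])
obs=[((.027,0,.036),(None,261.3)),((.020,0,.036),(319,None)),((.009,0,.036),(319.2,None)),((.048,0,.036),(315.7,None)),((-.023,0,.068),(320.2,213)),((-.022-.028,.0,.03),(None,None)),((.057,0,.036),(None,294))]
def r(p):
    o=[]
    for X,uv in obs:
        q=f(p,*X)
        for i in (0,1):
            if uv[i] is not None:o.append(q[i]-uv[i])
    return o
S=least_squares(r,[.4826,-.1965,.06]); print(S.x,np.degrees(S.x[2]),np.round(S.fun,2))
E
```

```text
93.4986112322439
[ 0.48370083 -0.19342363  0.00938653] 0.5378085689386268 [ 0.34 -0.91 -0.46  0.79  0.52 -0.07 -0.27]
```

```bash
python3 - <<'E'
from h import *
s=ctrl.state(); c=cam("wrist",s)
g=cv2.imread("pics/w1.png").astype(float).mean(2)
L=[];R=[]
for r in range(212,296,4):
    row=g[r]; 
    i=300
    while row[i]>140 and i>280:i-=1
    l=i+(140-row[i])/(row[i+1]-row[i]); j=340
    while row[j]>140 and j<365:j+=1
    q=j-(140-row[j])/(row[j-1]-row[j])
    L.append(onz(c,(l,r),.006)); R.append(onz(c,(q,r),.006))
L=np.array(L);R=np.array(R)
for A in (L,R): 
    k=np.polyfit(A[:,0],A[:,1],1); print(np.degrees(np.arctan(k[0])),np.polyval(k,.4826), np.abs(A[:,1]-np.polyval(k,A[:,0])).max(), A[[0,-1]].round(4))
t=cv2.imread("pics/top0.png").astype(float).mean(2); ct=cam("top")
L=[];R=[]
for r in range(246,314,2):
    row=t[r]; l=[i for i in range(385,400) if row[i]<90<=row[i+1]]; q=[i for i in range(410,425) if row[i]>=90>row[i+1]]
    if l: i=l[0]; L.append(onz(ct,(i+(90-row[i])/(row[i+1]-row[i]),r),.006))
    if q: i=q[-1]; R.append(onz(ct,(i+(row[i]-90)/(row[i]-row[i+1]),r),.006))
for A in (L,R):
    A=np.array(A);k=np.polyfit(A[:,0],A[:,1],1); print(np.degrees(np.arctan(k[0])),np.polyval(k,.4826), np.abs(A[:,1]-np.polyval(k,A[:,0])).max())
E
```

```text
5.17278389630604 -0.20598159593913085 0.22853412022540684 [[ 0.4767 -0.2167  0.006 ]
 [ 0.5556 -0.2128  0.006 ]]
2.955269096182722 -0.1708137482976481 0.00015724855199583665 [[ 0.4739 -0.1712  0.006 ]
 [ 0.5528 -0.1671  0.006 ]]
3.0600433420412463 -0.17036095419099168 0.0008883936633137246
2.956539474514697 -0.21913739538327182 0.001954362571332996
```

Call:
{"method": "play_rows", "body": {"series": [{"grip":-1,"translation":[0,-1,-40],"rot":[0,0,-0.5]},{"grip":-0.6,"translation":[0,0,-40],"rot":[0,0,0]},{"grip":-0.4,"translation":[0,0,-40],"rot":[0,0,0]},{"grip":-0.2,"translation":[0,0,-20],"rot":[0,0,0]},{"grip":-0.2,"translation":[0,0,-10],"rot":[0,0,0]},{"grip":-0.2,"translation":[0,0,0],"rot":[0,0,0]}]}}

```text
t: 3.28
tcp_pos: [0.4832, -0.193, 0.0115]
tcp_rot: [-1.248, 1.183, 1.248]
ft_force: [0.2, 0.1, -0.1]
gripper_width: 0.0514
```

```bash
python3 - <<'E'
from h import *
s=ctrl.state(); print(s["t"],s["tcp_pos"],s["ft_force"]);w=cams.snapshot("wrist");save(w,"w2.png")
E
```

```text
3.275 [ 0.48321599 -0.19295973  0.01154146] [ 0.18596924  0.05894857 -0.05910354]
```

View pics/w2.png

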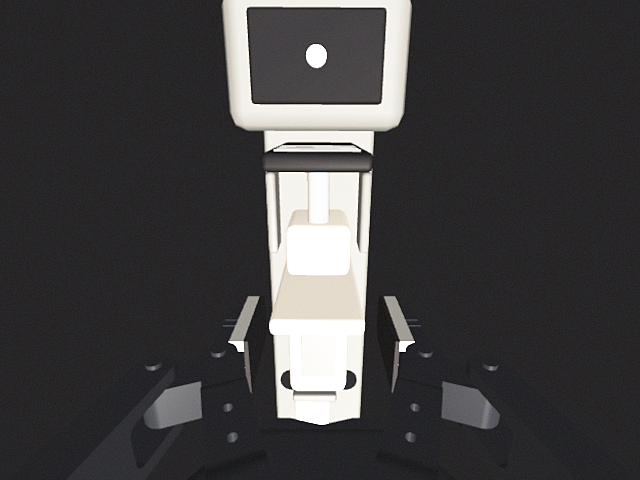

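Call:
{"method": "play_rows", "body": {"series": [{"grip":0.4,"translation":[0,0,0],"rot":[0,0,0]},{"grip":0.7,"translation":[0,0,0],"rot":[0,0,0]},{"grip":1,"translation":[0,0,0],"rot":[0,0,0]},{"grip":1,"translation":[0,0,0],"rot":[0,0,0]},{"grip":1,"translation":[0,0,5],"rot":[0,0,0]},{"grip":1,"translation":[0,0,10],"rot":[0,0,0]},{"grip":1,"translation":[0,0,15],"rot":[0,0,0]},{"grip":1,"translation":[0,0,0],"rot":[0,0,0]}], "grip_force": 35}}

```text
t: 4.32
tcp_pos: [0.4845, -0.1946, 0.0433]
tcp_rot: [-1.25, 1.183, 1.244]
ft_force: [-0.9, -0.8, -0.9]
gripper_width: 0.0234
```

```bash
python3 - <<'E'
from h import *
s=ctrl.state(); print(s["t"],s["tcp_pos"],s["ft_force"]);w=cams.snapshot("wrist");save(w,"w3.png")
w=cams.snapshot("side");save(w,"s3.png",(200,260,380,370),4)
E
```

```text
4.325 [ 0.48445471 -0.19461332  0.04325715] [-0.87083253 -0.81162321 -0.93213826]
```

View pics/w3.png

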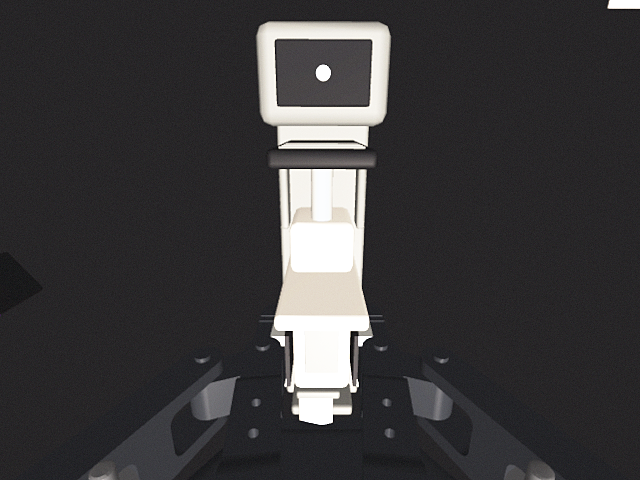

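View pics/s3.png

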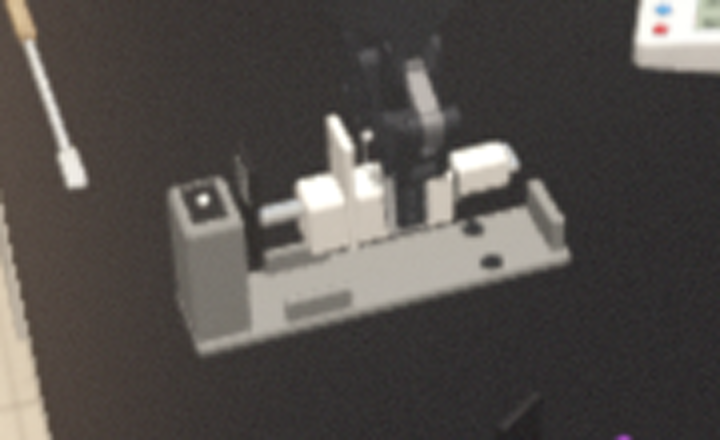

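Call:
{"method": "play_rows", "body": {"series": [{"grip":1,"translation":[0,0,30],"rot":[0,0,0]},{"grip":1,"translation":[0,0,40],"rot":[0,0,0]},{"grip":1,"translation":[0,40,10],"rot":[0,0,0]},{"grip":1,"translation":[0,50,0],"rot":[0,0,0]},{"grip":1,"translation":[0,50,0],"rot":[0,0,0]},{"grip":1,"translation":[0,50,0],"rot":[0,0,0]},{"grip":1,"translation":[0,35,-30],"rot":[0,0,0]},{"grip":1,"translation":[0,0,-40],"rot":[0,0,0]}]}}

```text
t: 5.42
tcp_pos: [0.4838, 0.0335, 0.0512]
tcp_rot: [-1.251, 1.18, 1.248]
ft_force: [1.0, -0.6, -1.6]
gripper_width: 0.0235
```

Call:
{"method": "play_rows", "body": {"series": [{"grip":1,"translation":[0,0,-30],"rot":[0,0,0]},{"grip":1,"translation":[0,0,-8],"rot":[0,0,0]},{"grip":1,"translation":[0,0,0],"rot":[0,0,0]}]}}

```text
t: 5.8
tcp_pos: [0.4828, 0.0311, 0.0131]
tcp_rot: [-1.247, 1.185, 1.248]
ft_force: [-0.3, -0.3, -0.4]
gripper_width: 0.023
```

```bash
python3 - <<'E'
from h import *
s=ctrl.state(); print(s["t"],s["tcp_pos"],s["ft_force"])
w=cams.snapshot("side");save(w,"s4.png",(180,180,400,340),3.6)
E
```

```text
5.8 [0.48282053 0.03110527 0.0131022 ] [-0.28872673 -0.28227733 -0.43316287]
```

View pics/s4.png

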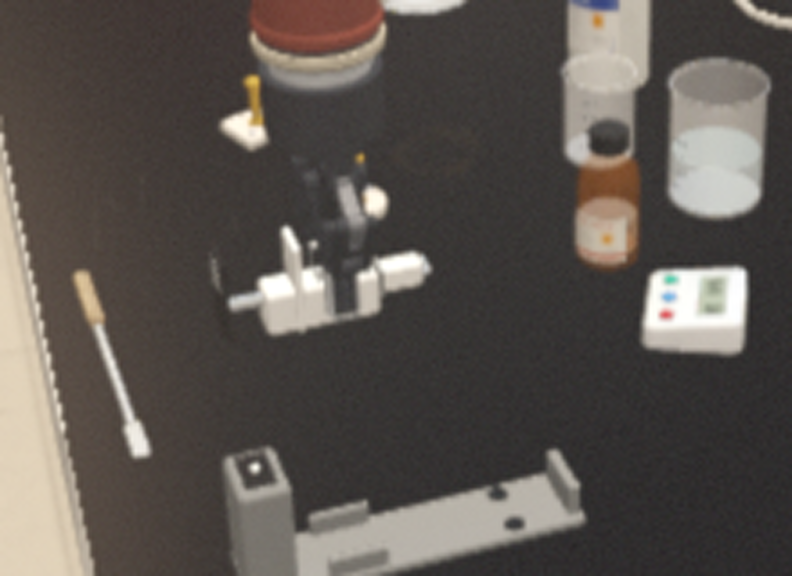

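Held level, a few mm above the bench. Lower gently until contact.

Call:
{"method": "play_rows", "body": {"series": [{"grip":1,"translation":[0,0,-4],"rot":[0,0,0]},{"grip":1,"translation":[0,0,-1.5],"rot":[0,0,0]},{"grip":1,"translation":[0,0,0],"rot":[0,0,0]}]}}

```text
t: 6.22
tcp_pos: [0.4833, 0.0311, 0.0081]
tcp_rot: [-1.248, 1.184, 1.247]
ft_force: [-0.4, 0.4, -1.8]
gripper_width: 0.0234
```

Call:
{"method": "play_rows", "body": {"series": [{"grip":1,"translation":[0,0,-1],"rot":[0,0,0]},{"grip":1,"translation":[0,0,0],"rot":[0,0,0]}]}}

```text
t: 6.48
tcp_pos: [0.4831, 0.0312, 0.0068]
tcp_rot: [-1.247, 1.184, 1.247]
ft_force: [0.6, -0.5, -1.4]
gripper_width: 0.0231
```

Call:
{"method": "play_rows", "body": {"series": [{"grip":1,"translation":[0,0,-1],"rot":[0,0,0]},{"grip":1,"translation":[0,0,0],"rot":[0,0,0]}]}}

```text
t: 6.72
tcp_pos: [0.4832, 0.0312, 0.0066]
tcp_rot: [-1.247, 1.184, 1.248]
ft_force: [-3.9, 0.5, 8.5]
gripper_width: 0.0229
```

Call:
{"method": "play_rows", "body": {"series": [{"grip":1,"translation":[0,0,-0.5],"rot":[0,0,0]},{"grip":1,"translation":[0,0,0],"rot":[0,0,0]}]}}

```text
t: 6.98
tcp_pos: [0.4832, 0.0312, 0.0066]
tcp_rot: [-1.247, 1.184, 1.248]
ft_force: [-7.7, 0.9, 13.7]
gripper_width: 0.0235
```

Call:
{"method": "play_rows", "body": {"series": [{"grip":1,"translation":[0,0,0.8],"rot":[0,0,0]},{"grip":0,"translation":[0,0,0],"rot":[0,0,0]},{"grip":-0.6,"translation":[0,0,0],"rot":[0,0,0]},{"grip":-1,"translation":[0,0,0],"rot":[0,0,0]},{"grip":-1,"translation":[0,0,15],"rot":[0,0,0]},{"grip":-1,"translation":[0,0,45],"rot":[0,0,0]},{"grip":-1,"translation":[0,0,50],"rot":[0,0,0]},{"grip":-1,"translation":[-14,0,20],"rot":[0,0,-10]}]}}

```text
t: 7.98
tcp_pos: [0.4718, 0.0309, 0.1409]
tcp_rot: [-1.119, 1.261, 1.11]
ft_force: [-0.4, 0.3, -0.9]
gripper_width: 0.0854
```

Call:
{"method": "play_rows", "body": {"series": [{"grip":-1,"translation":[-14,0,0],"rot":[0,0,-10]},{"grip":-1,"translation":[-14,0,0],"rot":[0,0,-10]},{"grip":-1,"translation":[-7,0,0],"rot":[0,0,-10]},{"grip":-1,"translation":[0,0,0],"rot":[0,0,-10]},{"grip":-1,"translation":[0,0,0],"rot":[0,0,-10]},{"grip":-1,"translation":[0,0,0],"rot":[0,0,-10]},{"grip":-1,"translation":[0,0,0],"rot":[0,0,-10]},{"grip":-1,"translation":[0,0,0],"rot":[0,0,-10]}]}}

```text
t: 8.98
tcp_pos: [0.4344, 0.0312, 0.1372]
tcp_rot: [-0.036, 1.569, 0.036]
ft_force: [-0.5, -0.1, 0.0]
gripper_width: 0.0853
```

Call:
{"method": "play_rows", "body": {"series": [{"grip":-1,"translation":[0,0,0],"rot":[0,0,0]}]}}

```text
t: 9.1
tcp_pos: [0.4344, 0.0312, 0.137]
tcp_rot: [-0.042, 1.569, 0.042]
ft_force: [-0.3, -0.5, 0.1]
gripper_width: 0.0855
```

```bash
python3 - <<'E'
from h import *
s=ctrl.state(); print(s["t"],s["tcp_pos"],s["ft_force"],np.degrees(np.arctan2(*Ro.from_rotvec(s["tcp_rot"]).as_matrix()[[1,0],2])),s["q"].round(2))
w=cams.snapshot("wrist");save(w,"w5.png");np.save("w5s.npy",s,allow_pickle=True)
w=cams.snapshot("side");save(w,"s5.png",(180,180,400,340),3.6)
w=cams.snapshot("top");save(w,"t5.png",(240,220,400,360),5)
E
```

```text
9.1 [0.43437916 0.0311754  0.13701089] [-0.29701163 -0.54040258  0.14520192] 3.076827988946981 [-0.11 -0.16  2.1   0.    1.2  -0.16]
```

View pics/w5.png

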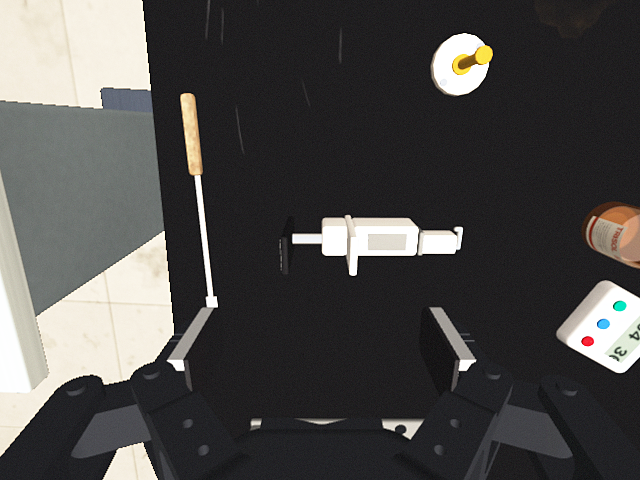

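View pics/s5.png

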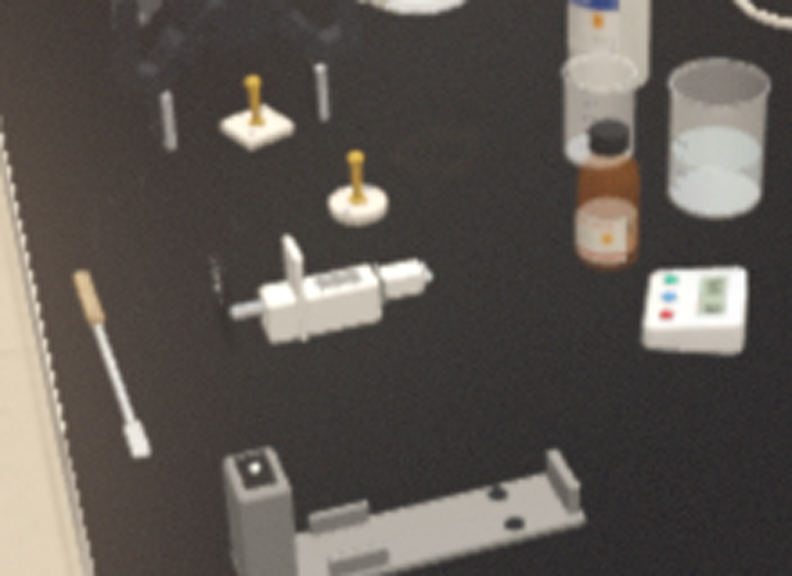

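```bash
python3 - <<'E'
from h import *
im=cv2.imread("pics/w5.png")[:,:,::-1]; g=np.clip(((im.astype(float)/255)**1.8)*255,0,255).astype(np.uint8); save(g,"w5c.png",(270,205,470,285),4)
s=np.load("w5s.npy",allow_pickle=True).item(); c=cam("wrist",s)
def f(p,x,y,z):
    ca,sa=np.cos(p[2]),np.sin(p[2]); return proj(c,[p[0]+ca*x-sa*y,p[1]+sa*x+ca*y,z])
p=(.4832,.0312,np.radians(3))
for n,X in dict(tabL=(-.023,.014,.062),tabR=(-.023,-.014,.062),plL=(-.075,.014,.062),plR=(-.075,-.014,.062),fl=(.027,.012,.03),fr=(.027,-.012,.03),nl=(.057,.0075,.03),nr=(.057,-.0075,.03)).items():
    u=f(p,*X); print(n,u.round(1),((u-[270,205])*4).round())
E
```

```text
tabL [358.  237.1] [352. 128.]
tabR [356.6 275.7] [346. 283.]
plL [279.8 237. ] [ 39. 128.]
plR [281.3 275.6] [ 45. 282.]
fl [419.7 226.6] [599.  87.]
fr [416.9 256.3] [587. 205.]
nl [458.6 232.4] [754. 109.]
nr [456.1 250.9] [744. 184.]
```

View pics/w5c.png

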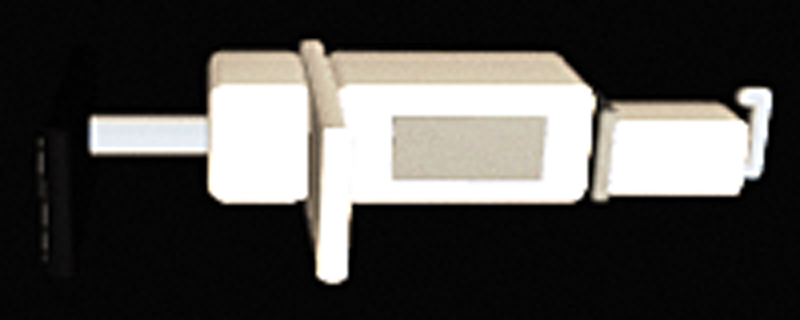

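Call:
{"method": "play_rows", "body": {"series": [{"grip":-1,"translation":[-0.4,-2.6,-35],"rot":[0,0,0]},{"grip":-1,"translation":[0,0,-35],"rot":[0,0,0]},{"grip":-1,"translation":[0,0,-25],"rot":[0,0,0]},{"grip":-1,"translation":[0,0,-10],"rot":[0,0,0]},{"grip":-0.5,"translation":[0,0,0],"rot":[0,0,0]},{"grip":-0.4,"translation":[0,0,0],"rot":[0,0,0]}], "grip_force": 30}}

```text
t: 10.0
tcp_pos: [0.4348, 0.0285, 0.0322]
tcp_rot: [-0.041, 1.569, 0.041]
ft_force: [-0.9, -0.2, 0.5]
gripper_width: 0.0601
```

```bash
python3 - <<'E'
from h import *
s=ctrl.state(); print(s["t"],s["tcp_pos"],s["ft_force"],s["gripper_width"])
w=cams.snapshot("wrist");save(w,"w6.png")
w=cams.snapshot("side");save(w,"s6.png",(220,220,320,290),7)
E
```

```text
10.0 [0.43475823 0.02847504 0.03220207] [-0.85093034 -0.15617698  0.46600583] 0.06012950754879472
```

View pics/w6.png

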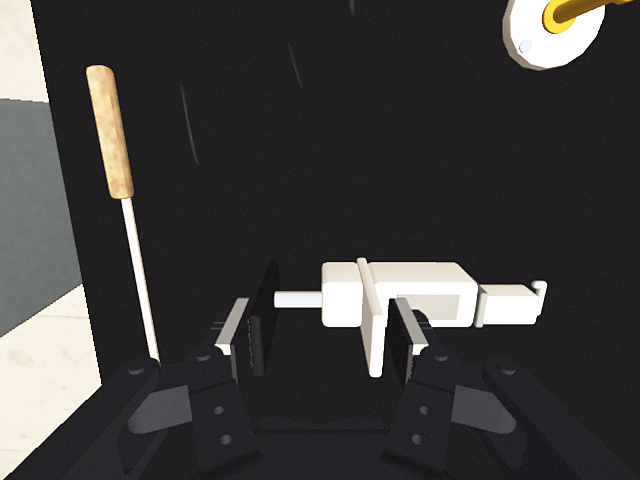

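View pics/s6.png

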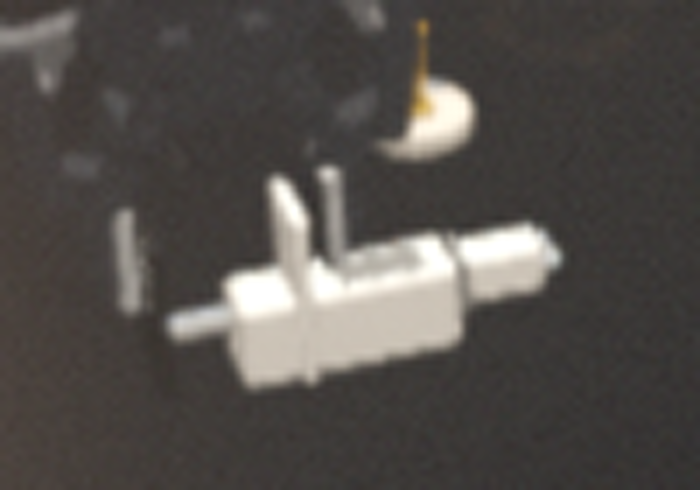

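Call:
{"method": "play_rows", "body": {"series": [{"grip":-0.1,"translation":[0,0,0],"rot":[0,0,0]},{"grip":0.2,"translation":[0,0,0],"rot":[0,0,0]},{"grip":0.6,"translation":[0,0,0],"rot":[0,0,0]},{"grip":1,"translation":[0,0,0],"rot":[0,0,0]},{"grip":1,"translation":[0,0,0],"rot":[0,0,0]}], "grip_force": 30}}

```text
t: 10.72
tcp_pos: [0.4384, 0.0282, 0.0343]
tcp_rot: [-0.042, 1.561, 0.04]
ft_force: [4.3, 1.0, 10.5]
gripper_width: 0.0361
```

```bash
python3 - <<'E'
from h import *
s=ctrl.state(); print(s["t"],s["tcp_pos"],s["ft_force"],s["gripper_width"])
w=cams.snapshot("wrist");save(w,"w7.png")
E
```

```text
10.725 [0.43843088 0.02815968 0.03433889] [ 4.327704    0.95306652 10.46694673] 0.03611555037162052
```

View pics/w7.png

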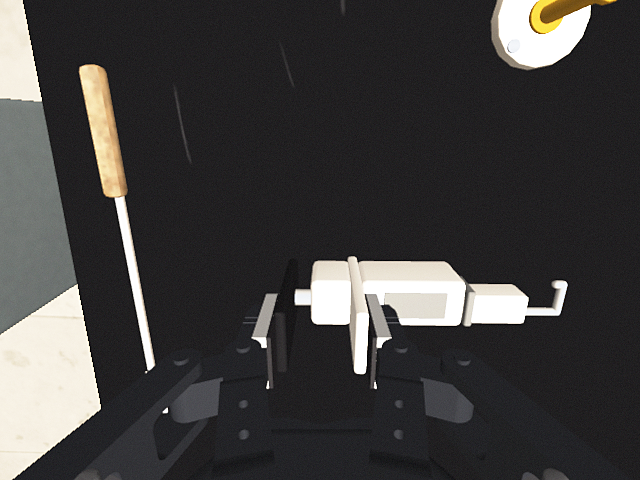

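Call:
{"method": "play_rows", "body": {"series": [{"grip":1,"translation":[0,0,5],"rot":[0,0,0]},{"grip":1,"translation":[0,0,15],"rot":[0,0,0]},{"grip":1,"translation":[0,0,20],"rot":[0,0,0]},{"grip":1,"translation":[0,0,20],"rot":[0,0,0]},{"grip":1,"translation":[0,0,0],"rot":[0,0,0]}]}}

```text
t: 11.4
tcp_pos: [0.4348, 0.0285, 0.0929]
tcp_rot: [-0.041, 1.567, 0.041]
ft_force: [0.3, 0.5, -0.9]
gripper_width: 0.0358
```

```bash
python3 - <<'E'
from h import *
s=ctrl.state(); print(s["t"],s["tcp_pos"],s["tcp_rot"],s["ft_force"],s["gripper_width"])
w=cams.snapshot("wrist");save(w,"w8.png")
w=cams.snapshot("side");save(w,"s8.png",(220,200,330,290),7)
E
```

```text
11.4 [0.43482741 0.02846093 0.09285686] [-0.04135595  1.56718645  0.04058069] [ 0.34354331  0.53265275 -0.92657346] 0.03584503587890069
```

View pics/w8.png

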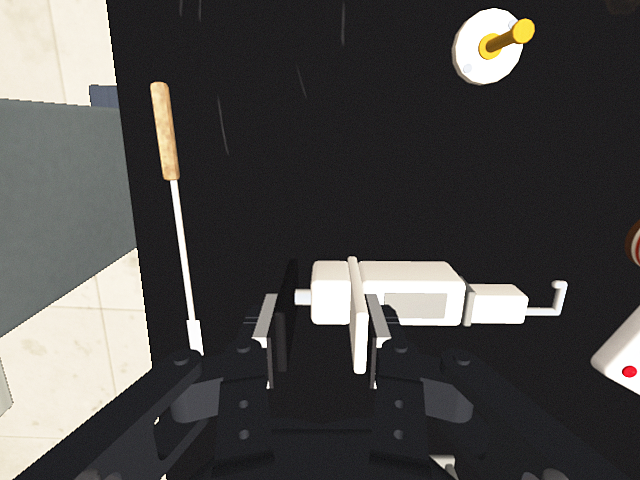

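View pics/s8.png

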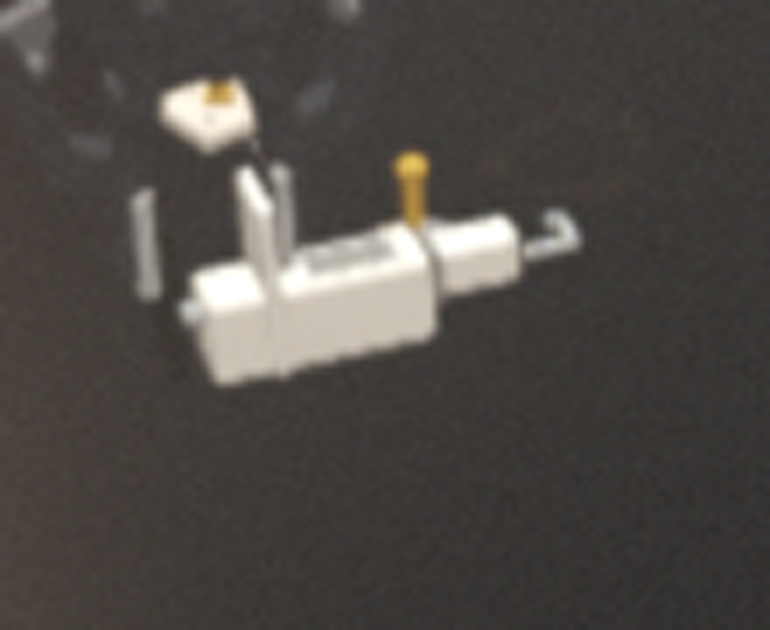

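```bash
python3 - <<'E'
from h import *
im=cv2.imread("pics/w8.png")[:,:,::-1]; g=np.clip(((im.astype(float)/255)**1.8)*255,0,255).astype(np.uint8); save(g,"w8c.png",(300,250,580,380),2.8)
g2=im.astype(float).mean(2); np.set_printoptions(linewidth=250)
c=cam("wrist",{"tcp_pos":np.zeros(3),"tcp_rot":np.array([0,np.pi/2,0])})  # tool z->x world? 
R=Ro.from_rotvec([0,np.pi/2,0]).as_matrix(); print(R.round(2))
# tool frame with probe yaw = tool yaw: probe x = tool z, y = tool y, z=-tool x
def f(gx,gz,pitch,X):
    X=np.array(X); ca,sa=np.cos(pitch),np.sin(pitch); x=ca*X[0]-sa*X[2]; z=sa*X[0]+ca*X[2]
    return proj(c,[gx+x,X[1],gz+z])
for gz in (-.0343+.022,):
  for n,X in dict(tabL=(-.023,.014,.04),tabR=(-.023,-.014,.04),fl=(.027,.012,.008),fr=(.027,-.012,.008),nl=(.057,.0075,.008),nr=(.057,-.0075,.008),barb=(.076,.008,0),hookR=(.076,-.007,0)).items():
    u=f(.0415,gz,0,X); print(n,u.round(1),((u-[300,250])*2.8).round())
E
```

```text
[[ 0.  0.  1.]
 [ 0.  1.  0.]
 [-1.  0.  0.]]
tabL [367.1 314. ] [188. 179.]
tabR [364.1 374.8] [180. 349.]
fl [464.7 282.3] [461.  90.]
fr [458.2 326.7] [443. 215.]
nl [526.7 290.9] [635. 115.]
nr [520.8 318.7] [618. 192.]
barb [556.  282.6] [717.  91.]
hookR [549.6 309.4] [699. 166.]
```

View pics/w8c.png

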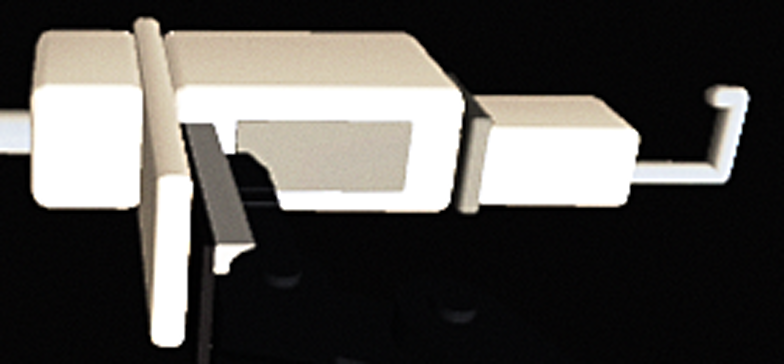

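Call:
{"method": "play_rows", "body": {"series": [{"grip":1,"translation":[-11,25,0],"rot":[0,0,0]},{"grip":1,"translation":[-11,50,0],"rot":[0,0,0]},{"grip":1,"translation":[-11,50,0],"rot":[0,0,0]},{"grip":1,"translation":[-11,50,0],"rot":[0,0,0]},{"grip":1,"translation":[-11,32,0],"rot":[0,0,0]},{"grip":1,"translation":[0,15,0],"rot":[0,0,0]},{"grip":1,"translation":[0,5,0],"rot":[0,0,0]},{"grip":1,"translation":[0,0,0],"rot":[0,0,0]}]}}

```text
t: 12.5
tcp_pos: [0.3789, 0.2549, 0.0907]
tcp_rot: [-0.041, 1.571, 0.04]
ft_force: [0.0, -0.2, -1.2]
gripper_width: 0.0358
```

```bash
python3 - <<'E'
from h import *
s=ctrl.state(); print(s["t"],s["tcp_pos"],s["tcp_rot"],s["ft_force"],s["gripper_width"])
w=cams.snapshot("wrist");save(w,"w9.png");c=cam("wrist",s); 
for X in [(.483,.2915,.044),(.483,.2915,.010),(.483,.2915,.008)]: print(proj(c,X).round(1))
E
```

```text
12.5 [0.37888507 0.25494936 0.09070796] [-0.04111748  1.57104264  0.04010057] [ 0.00790481 -0.20041317 -1.21919633] 0.035809238880110894
[505.4 219.5]
[479.3 206.2]
[478.  205.5]
```

View pics/w9.png

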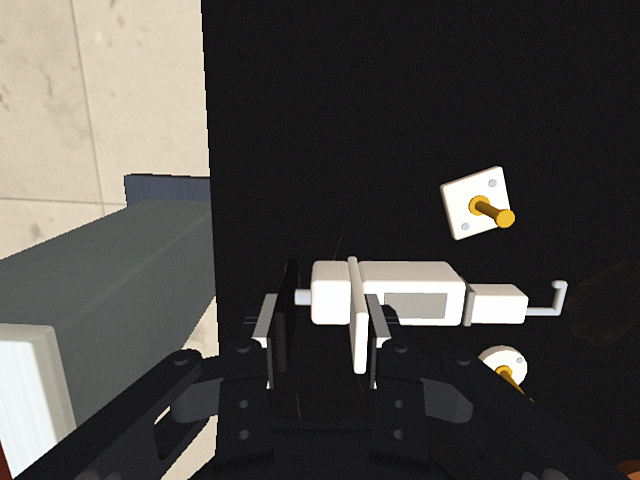

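Call:
{"method": "play_rows", "body": {"series": [{"grip":1,"translation":[0,0,-20],"rot":[0,0,0]},{"grip":1,"translation":[0,0,-20],"rot":[0,0,0]},{"grip":1,"translation":[0,0,-9],"rot":[0,0,0]},{"grip":1,"translation":[0,0,-4],"rot":[0,0,0]},{"grip":1,"translation":[0,0,0],"rot":[0,0,0]},{"grip":1,"translation":[0,0,0],"rot":[0,0,0]}]}}

```text
t: 13.3
tcp_pos: [0.3793, 0.2558, 0.0388]
tcp_rot: [-0.04, 1.569, 0.041]
ft_force: [0.0, -0.7, -1.2]
gripper_width: 0.0359
```

```bash
python3 - <<'E'
from h import *
s=ctrl.state(); print(s["t"],s["tcp_pos"],s["tcp_rot"],s["ft_force"],s["gripper_width"])
w=cams.snapshot("wrist");save(w,"w10.png");c=cam("wrist",s); 
for X in [(.483,.2915,.044),(.483,.2915,.010),(.483,.2915,.023)]: print(proj(c,X).round(1))
w=cams.snapshot("side");save(w,"s10.png",(200,170,300,240),7)
E
```

```text
13.3 [0.37931525 0.2558155  0.03879933] [-0.04049978  1.56920972  0.04127991] [ 0.01624287 -0.68547014 -1.19335757] 0.03589292789828126
[565.4 252.9]
[521.3 230. ]
[536.2 237.7]
```

View pics/w10.png

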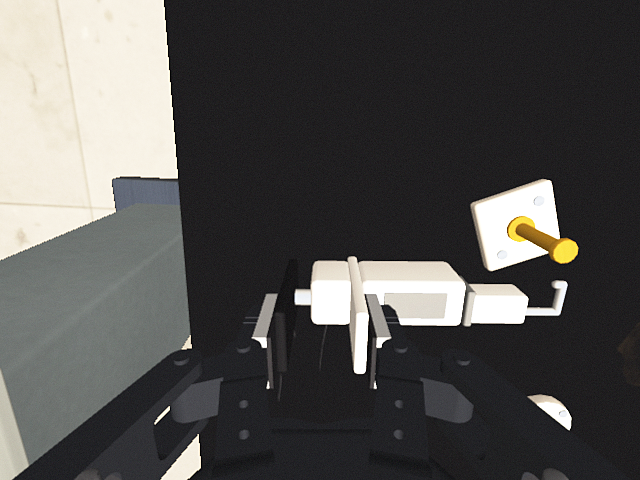

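View pics/s10.png

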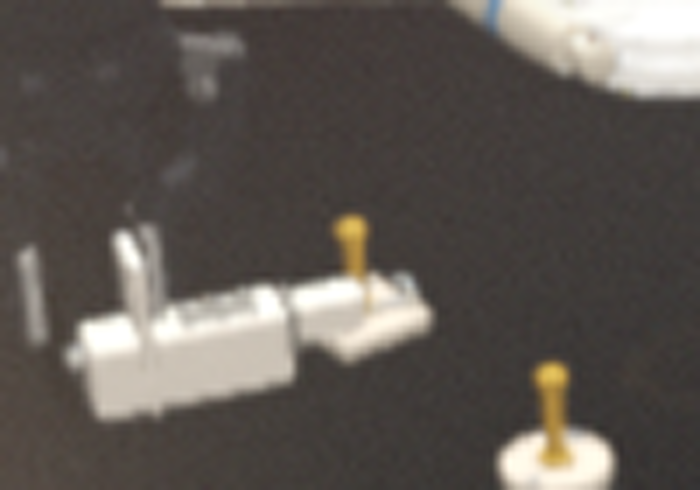

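```bash
python3 - <<'E'
from h import *
c=cam("wrist",{"tcp_pos":np.zeros(3),"tcp_rot":np.array([0,np.pi/2,0])})
g=.0425;z=-.0343+.022
for n,X in dict(noseL=(.057,.0075),noseR=(.057,-.0075),post_in=(.0625,.012),postC=(.0625,-.0015),barbtip=(.071,.008),wireL=(.076,.008),wireR=(.076,-.007)).items(): print(n,proj(c,[g+X[0],X[1],z]).round(1))
im=cv2.imread("pics/w10.png")[:,:,::-1]; save(im,"w10c.png",(450,170,600,350),4)
s=ctrl.state()
T=Ro.from_rotvec(s["tcp_rot"]).as_matrix(); print("post in tool",(T.T@(np.array([.483,.2915,.0265])-s["tcp_pos"])).round(4))
# post axis in the w10 image
E
```

```text
noseL [519.6 283.6]
noseR [514.2 310.3]
post_in [532.4 275.3]
postC [527.2 299.8]
barbtip [548.  282.6]
wireL [558.1 282.6]
wireR [551.6 309.4]
post in tool [0.0124 0.0302 0.1055]
```

View pics/w10c.png

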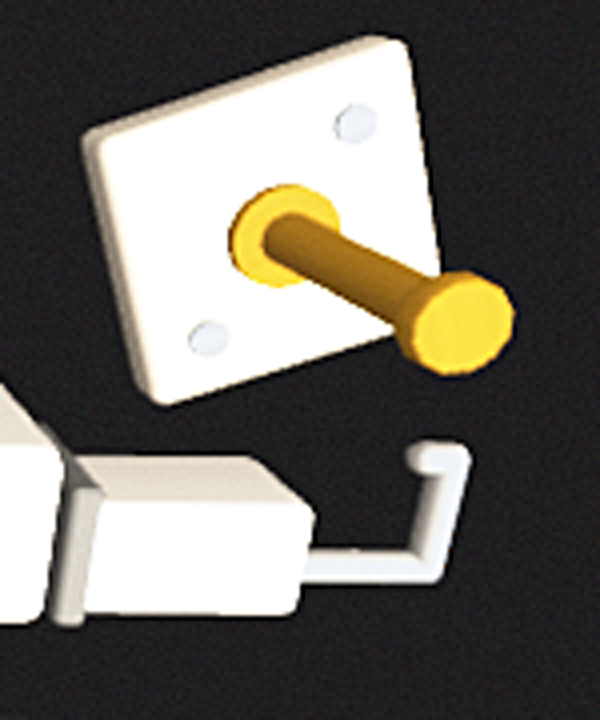

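Call:
{"method": "play_rows", "body": {"series": [{"grip":1,"translation":[0,0,-2.5],"rot":[0,0,0]},{"grip":1,"translation":[-0.3,6,0],"rot":[0,0,0]},{"grip":1,"translation":[-0.3,6,0],"rot":[0,0,0]},{"grip":1,"translation":[-0.3,6,0],"rot":[0,0,0]},{"grip":1,"translation":[-0.2,4,0],"rot":[0,0,0]},{"grip":1,"translation":[0,0,0],"rot":[0,0,0]}]}}

```text
t: 14.15
tcp_pos: [0.3776, 0.2779, 0.0356]
tcp_rot: [-0.041, 1.57, 0.041]
ft_force: [0.7, 0.2, -0.3]
gripper_width: 0.036
```

```bash
python3 - <<'E'
from h import *
s=ctrl.state(); print(s["t"],s["tcp_pos"],s["tcp_rot"],s["ft_force"],s["moment"],s["gripper_width"])
w=cams.snapshot("wrist");save(w,"w11.png",(450,170,600,350),4)
E
```

```text
14.15 [0.37755705 0.27792364 0.03558103] [-0.04138283  1.57040629  0.04137751] [ 0.71735159  0.20503799 -0.28364337] [ 0.01836838  0.0012526  -0.0105335 ] 0.03600112237516107
```

View pics/w11.png

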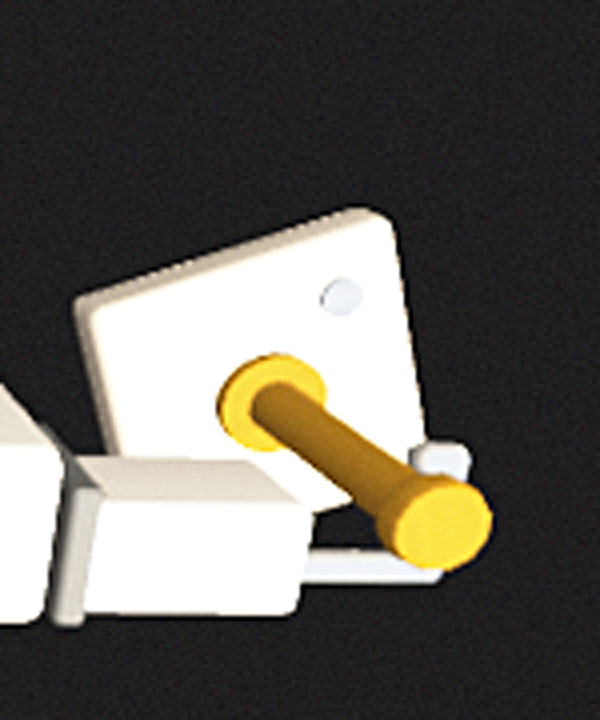

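Call:
{"method": "play_rows", "body": {"series": [{"grip":1,"translation":[-0.2,3,0],"rot":[0,0,0]},{"grip":1,"translation":[-0.1,2,0],"rot":[0,0,0]},{"grip":1,"translation":[-0.1,1,0],"rot":[0,0,0]},{"grip":1,"translation":[0,0,0],"rot":[0,0,0]}]}}

```text
t: 14.7
tcp_pos: [0.3772, 0.2836, 0.0356]
tcp_rot: [-0.041, 1.57, 0.041]
ft_force: [-0.0, -0.1, -0.6]
gripper_width: 0.0357
```

Call:
{"method": "play_rows", "body": {"series": [{"grip":1,"translation":[0,1,0],"rot":[0,0,0]},{"grip":1,"translation":[0,0,0],"rot":[0,0,0]}]}}

```text
t: 14.95
tcp_pos: [0.3772, 0.2846, 0.0356]
tcp_rot: [-0.041, 1.57, 0.041]
ft_force: [0.5, 0.1, -1.1]
gripper_width: 0.0358
```

Call:
{"method": "play_rows", "body": {"series": [{"grip":1,"translation":[0,1,0],"rot":[0,0,0]},{"grip":1,"translation":[0,0,0],"rot":[0,0,0]}]}}

```text
t: 15.2
tcp_pos: [0.3772, 0.2856, 0.0356]
tcp_rot: [-0.041, 1.57, 0.041]
ft_force: [0.3, 0.0, -0.5]
gripper_width: 0.0361
```

Call:
{"method": "play_rows", "body": {"series": [{"grip":1,"translation":[0,0.8,0],"rot":[0,0,0]},{"grip":1,"translation":[0,0,0],"rot":[0,0,0]}]}}

```text
t: 15.45
tcp_pos: [0.3772, 0.2864, 0.0356]
tcp_rot: [-0.041, 1.57, 0.041]
ft_force: [-0.9, 0.8, -2.1]
gripper_width: 0.036
```

Call:
{"method": "play_rows", "body": {"series": [{"grip":1,"translation":[0,0.8,0],"rot":[0,0,0]},{"grip":1,"translation":[0,0,0],"rot":[0,0,0]}]}}

```text
t: 15.7
tcp_pos: [0.3772, 0.2872, 0.0356]
tcp_rot: [-0.041, 1.57, 0.041]
ft_force: [-0.2, -0.4, -0.8]
gripper_width: 0.0358
```

Call:
{"method": "play_rows", "body": {"series": [{"grip":1,"translation":[0,0.6,0],"rot":[0,0,0]},{"grip":1,"translation":[0,0,0],"rot":[0,0,0]}]}}

```text
t: 15.95
tcp_pos: [0.3772, 0.2878, 0.0356]
tcp_rot: [-0.041, 1.57, 0.041]
ft_force: [1.2, -0.2, -1.9]
gripper_width: 0.036
```

Call:
{"method": "play_rows", "body": {"series": [{"grip":1,"translation":[0,0.6,0],"rot":[0,0,0]},{"grip":1,"translation":[0,0,0],"rot":[0,0,0]}]}}

```text
t: 16.2
tcp_pos: [0.3772, 0.2883, 0.0356]
tcp_rot: [-0.041, 1.571, 0.041]
ft_force: [-0.0, -1.3, -0.4]
gripper_width: 0.0364
```

```bash
python3 - <<'E'
from h import *
s=ctrl.state(); print(s["t"],s["tcp_pos"],s["tcp_rot"],s["ft_force"],s["moment"],s["gripper_width"])
w=cams.snapshot("wrist");save(w,"w12.png",(450,170,600,350),4)
E
```

```text
16.2 [0.3771795  0.2882565  0.03556258] [-0.04107849  1.5705557   0.04064302] [-0.0049547  -1.33341307 -0.36751844] [-0.26632663  0.04601728 -0.16338733] 0.03639525155337054
```

View pics/w12.png

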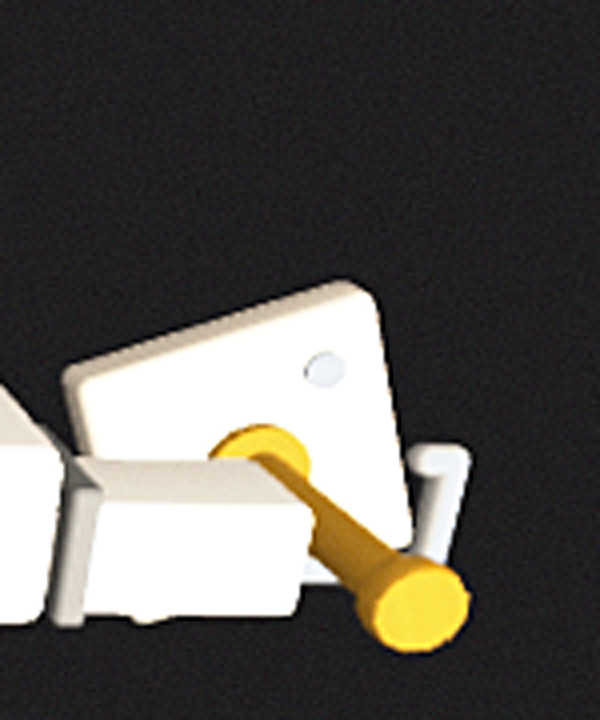

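Call:
{"method": "play_rows", "body": {"series": [{"grip":1,"translation":[0,0.5,0],"rot":[0,0,0]},{"grip":1,"translation":[0,0,0],"rot":[0,0,0]}]}}

```text
t: 16.5
tcp_pos: [0.3772, 0.2887, 0.0355]
tcp_rot: [-0.041, 1.571, 0.04]
ft_force: [0.0, -2.1, -1.3]
gripper_width: 0.0359
```

```bash
python3 - <<'E'
from h import *
s=ctrl.state(); print(s["t"],s["tcp_pos"],s["ft_force"],s["moment"],s["gripper_width"])
E
```

```text
16.5 [0.37717069 0.28865808 0.0355307 ] [ 0.002488   -2.14426226 -1.30463824] [-0.39709299 -0.0708505  -0.20542821] 0.03587688494318214
```

Call:
{"method": "play_rows", "body": {"series": [{"grip":0.1,"translation":[0,0,-0.3],"rot":[0,0,0]},{"grip":0.0,"translation":[0,0,-0.5],"rot":[0,0,0]},{"grip":-0.1,"translation":[0,0,-0.5],"rot":[0,0,0]},{"grip":-0.2,"translation":[0,0,0],"rot":[0,0,0]},{"grip":-0.4,"translation":[0,0,0],"rot":[0,0,0]},{"grip":-0.7,"translation":[0,0,0],"rot":[0,0,0]},{"grip":-1,"translation":[0,0,0],"rot":[0,0,0]},{"grip":-1,"translation":[0,0,0],"rot":[0,0,0]}]}}

```text
t: 17.5
tcp_pos: [0.3775, 0.289, 0.0344]
tcp_rot: [-0.041, 1.57, 0.041]
ft_force: [-0.3, -0.8, -0.9]
gripper_width: 0.0855
```

```bash
python3 - <<'E'
from h import *
s=ctrl.state(); print(s["t"],s["tcp_pos"],s["ft_force"],s["moment"],s["gripper_width"])
w=cams.snapshot("wrist");save(w,"w13.png")
E
```

```text
17.5 [0.37748032 0.28896093 0.03444778] [-0.29562476 -0.82147877 -0.94456193] [ 0.00405418 -0.04378414 -0.01968974] 0.08549070668857948
```

View pics/w13.png

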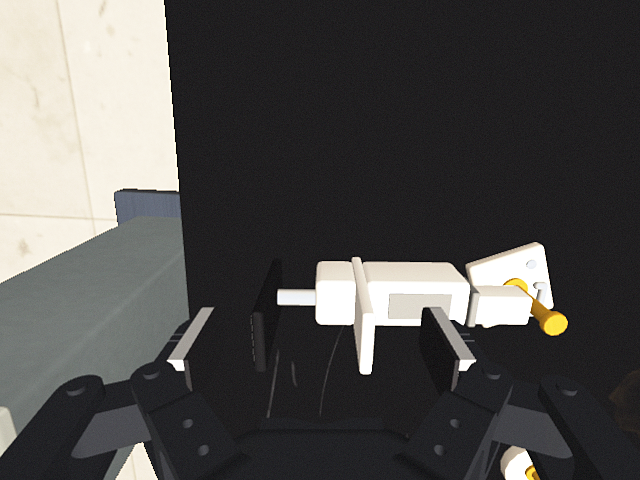

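Call:
{"method": "play_rows", "body": {"series": [{"grip":-1,"translation":[0,0,15],"rot":[0,0,0]},{"grip":-1,"translation":[0,0,30],"rot":[0,0,0]},{"grip":-1,"translation":[0,0,40],"rot":[0,0,0]},{"grip":-1,"translation":[0,-20,40],"rot":[0,0,0]},{"grip":-1,"translation":[0,-30,20],"rot":[0,0,0]},{"grip":-1,"translation":[0,0,0],"rot":[0,0,0]},{"grip":-1,"translation":[0,0,0],"rot":[0,0,0]}]}}

```text
t: 18.42
tcp_pos: [0.3771, 0.2391, 0.1795]
tcp_rot: [-0.04, 1.57, 0.041]
ft_force: [-0.2, 0.1, -0.3]
gripper_width: 0.0851
```

```bash
python3 - <<'E'
from h import *
s=ctrl.state(); print(s["t"],s["tcp_pos"],s["ft_force"])
w=cams.snapshot("wrist");save(w,"w14.png",(280,100,560,300),2.8)
w=cams.snapshot("side");save(w,"s14.png",(200,170,320,260),6);save(w,"s14f.png")
w=cams.snapshot("top");save(w,"t14.png")
E
```

```text
18.425 [0.37714352 0.23910483 0.17948487] [-0.21419911  0.1272819  -0.28686548]
```

View pics/w14.png

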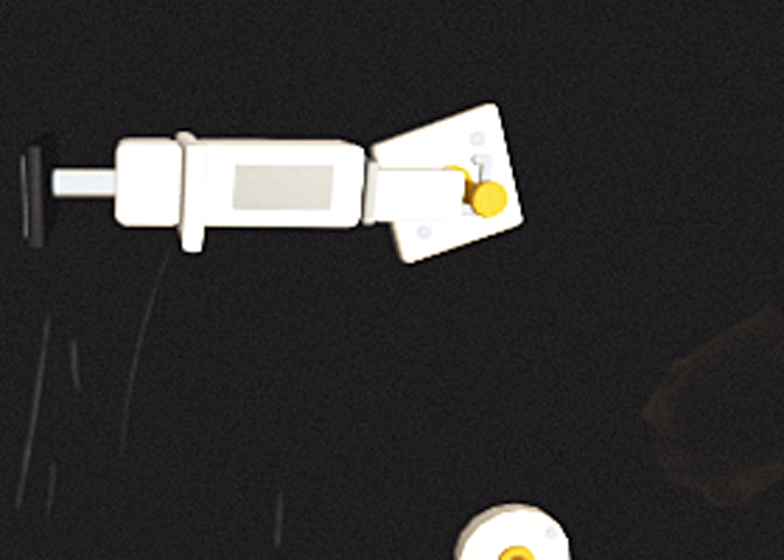

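View pics/s14.png

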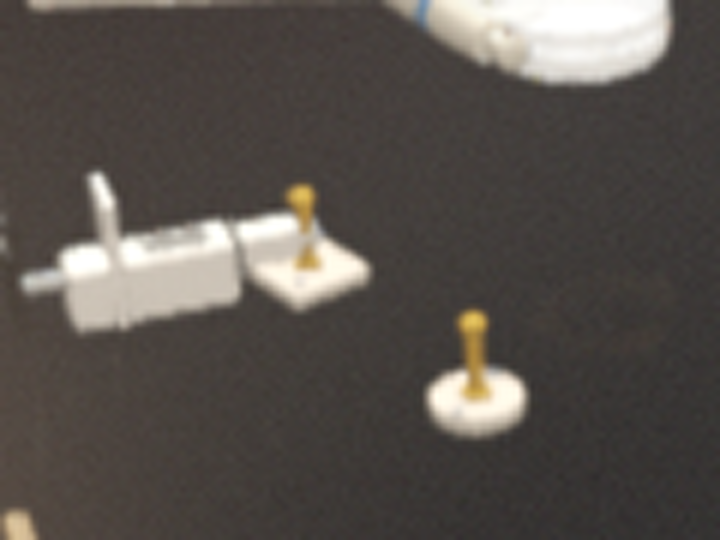

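View pics/s14f.png

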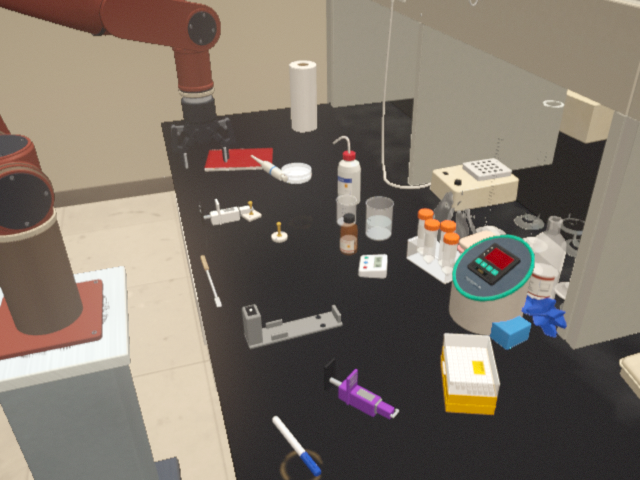

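```bash
python3 -c "
from cell import ctrl
print(ctrl.finish_job())"
```

```text
the job is handed in; nothing more can be done
None
```

The probe is clamped on the post with the square foot, lying about level, and the job is handed in at about 18.6 s of the 53 s allowed.

- **Lift and lay:** I lifted the probe straight out of its dock, laid it flat on the clear bench until I felt contact, and let go.
- **Squeeze:** I took it again by the finger tab and thumb plate and squeezed the plunger home. The wrist picture showed the hook out. The fingers read about 36 mm where 37 mm was expected.
- **Hook and clamp:** I moved the probe left in small steps until the hook's shank touched the post. The side force was about 2 N, confirmed by the moment reading, and close to where I had worked out the touch would be. Only then did I open the fingers.

**Last checks:** After release, the wrist and side pictures show the post held between the nose and the hook. The beaker, timer, dropper bottle and purple look-alike look unmoved, and the gripper is clear above everything. I did not measure the final plunger position or tilt; both look right in the pictures.

**Where things disagreed:**
- My first wrist-image fit of the dock's heading (0.5°) conflicted with the dock edges (3°). I used 3°, and the later grasps fitted that.
- The nose and hook appeared a few pixels away from my model. The clearance at the post was still ample.

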